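# Zero the comparator on the master, then slide the blank in

## Robot

A 6-joint arm with a two-finger parallel gripper is mounted at the origin on the work surface. World frame = base frame: x ahead of the robot, y to its left, z up, the work surface at z = 0. Lengths are in m, angles in degrees, forces in N, time in s.
With the tool pointing down it reaches from about 0.325 to 0.9 m from the base axis. Payload 3.5 kg.
Tool frame: the origin (TCP) lies midway between the tips of the shut fingers; the grasp point (between the pads) lies 19 mm behind it; z points along the fingers, y is the line along which they close (so a half turn about z gives the same grasp; the last joint's range is limited). The gripper opens to 85 mm and grips with 20 to 120 N. Pads are 22 mm wide; open, the fingers measure 114 mm over their backs; the gripper's body (76 mm by 85 mm) begins 54 mm behind the grasp point. The pads swing forward as they close: fully open they stand 13 mm farther back than shut.
Start: joints at [-81.669, 15.837, -1.513, 72.651, 0, 84.076], TCP at [0.154, -0.606, 0.231] pointing down, gripper open.
Joint ranges: [-178.77, 178.77], [-48.84, 107.48], [-61.69, 71.31], [-111.58, 123.2], [-90, 87.43], [-180, 180]. Speed limits (degrees/s): [147.25, 147.25, 180, 180, 180, 180].

## Interface

Orientations are given as a 3x3 rotation matrix whose columns are the frame's x, y, z axes.
In Python, from cell import ctrl gives the robot as it stands.
- The arm moves only by the tool apply_moves, never from a script. Its argument "rows" is a list of rows, each a list of 7 numbers: the shift along the tool's x, y, z each as a share of 0.25 m, from -1 to 1, then the turn, a rotation vector about the tool's x, y, z each as a share of 6 degrees, from -1 to 1, then the closure, from -1 (fully open) to 1 (shut), so that 0 is half open. In form: [[dx, dy, dz, rx, ry, rz, jaw], ...]. A call has 1 to 20 rows; each row shifts and turns the commanded pose from where the row before left it, along the tool's axes as they then stand; what a row does not reach is not made up. A row lasts 1/12 s, in which the tool goes at most 41.7 mm and 7.16 degrees, less where a joint would pass 70% of its speed; a pose out of reach is approached as far as the arm can. A call with a number of a shift or a turn outside -1 to 1 is refused whole. A call with a gripper value outside its range is refused whole. The fingers move at their own pace and stop on an object; "force" is the grip in N (left out, the last holds). Time passes only in rows, so rows that do not move let the fingers close. It gives the time, the measured TCP pose, the force, the opening and the grip force at its end, in the units of the state.
- ctrl.get_state(): the state, without advancing time (a new reading comes with each control period).
- ctrl.snapshot(name): name is "scene" or "top"; returns a dict with "color" (384x512x3 uint8, red, green, blue), "depth" (384x512 float32, m along the optical axis (not along the pixel's ray), 0 where there is no reading), "mtx" (3x3 intrinsics, pixels), "dist" ([k1, k2, p1, p2, k3] as OpenCV has them; the pictures are not rectified), "eye" and "attitude" of the camera in the world. Camera axes: x right, y down, z forward; pixel columns grow to the right and rows downward; lengths in m; the calibration is good to about 2 mm. A picture is of the moment at which its call begins.
- ctrl.sign_off(): hands the job in; it is judged then, once.
The state is a dict: "time": time; "qpos": joint angles; "joint_vel": joint speeds; "joint_torque": joint torques, N m; "ee_pos": TCP position; "eef_rot": TCP orientation; "contact_force": force on the tool from outside, world axes, zero at the start; "ft_torque": the same for the moment, N m; "gripper_width": finger opening in m; "gripper_force": force on a finger pad.
Only numpy, scipy, OpenCV 4.12 (cv2) and the standard library are available. Lean on these libraries where they do the work, as an engineer would, in place of code of your own. Each camera call takes 0.05 s, during which the arm holds its last target. There are 200 camera calls.

## Task

Check the beech blank on the bench comparator: slide the aluminium master block along the track until its middle is under the contact, lower the head until the contact is pressed in by about half a turn of the needle, then turn the bezel to bring its red zero mark under the needle, and let go. Then slide the blank along the track so that it shoves the master out and its own middle lies under the contact, leaving the zero setting undisturbed so that the dial shows the blank's error. Keep both blocks in the track, never drive the contact up to its stop or press on the dial glass, and leave the other things on the bench where they are.

Things in the scene. Friction and masses are not known exactly. Their poses are not given: they have to be found in the camera images.
- track_mid (a point): Comparator with a steel slideway (track) along this frame's y axis; fixed to the table. This point is on the track's floor, right below the contact, 30 mm above the table; x points across to the column, z up. The track is a channel 53 mm wide, 500 mm long, open at both ends (y = +-250 mm), its side rails 7 mm high; the blocks slide in it.
- column_top (a point): Middle of the top of the comparator's steel column, a post 28 mm in diameter, 140 mm from the dial's axis, 195 mm above the table. The head slides on it with a sleeve 44 mm in diameter.
- master_centre (a point): Centre of the loose aluminium master block, 140 mm long (its own y axis, along the track) x 50 mm wide x 30 mm thick, about 0.55 kg, with blue side stripes. It lies flat in the track to one side of the contact, the blank on the other side; which side is which changes.
- blank_centre (a point): Centre of the loose beech blank, 140 mm long (its own y axis, along the track) x 50 mm wide x 31 mm thick (1 mm thicker than the master), about 0.15 kg, with pencil lines on top. It lies flat in the track on the other side of the contact.
- head (a joint): How far the head (with its arm, knob and dial) is lowered on the column, m, 0 to 0.036. Friction holds it: a push of 14 to 18 N on the knob lowers it, 20 to 22 N lifts it. At the start the free contact hangs 12 to 24 mm above the master's top. The needle starts to move when the contact meets a block.
- knob_top (a point): Middle of the top of the head's black push knob, an upright round knob 22 mm in diameter and 20 mm tall on the arm, 82 mm from the dial's axis towards the column. Moves down with the head.
- plunger (a joint): How far the sprung contact is pressed in, in m: 0 hanging free, mechanical stop at 0.011 (treat anything above 0.010 as run against the stop). Its spring pushes with 1.2 N at 0 and 2.7 N at 0.010. The contact is a steel roller 12 mm in diameter that rides over a block's edges along the track.
- needle (a joint): Angle of the dial's needle in rad, clockwise seen from above, 0 (pointing to the column) when the contact hangs free; one turn (6.283) for 10 mm of contact travel.
- bezel (a joint): Angle of the bezel's red zero mark in rad, clockwise seen from above, 0 when it points to the column. The dial is zeroed when the mark and the needle point the same way. Turns without end, either way; stays where it is left (friction 0.06 N m).
- bezel_centre (a point): Centre of the bezel, half-way up: a knurled ring 60 mm in diameter, 20 mm tall, axis upright, dial facing up; its x axis points to the red zero mark. Face and mark turn with it. Its glass stands 1.5 mm above the ring. The head's arm, 30 mm wide, runs from below it to the column, its top 11 mm below the ring's underside. Goes down with the head.
- needle_tip (a point): Tip of the black needle, 22 mm from the dial's axis, under the glass.
- crystal: The dial's glass, 52 mm in diameter, in the top of the bezel and turning with it; its origin is on the dial's axis at the bezel's underside. Do not press on it.
- gouge: Bystander: a carving gouge with a wooden handle, 210 mm long, lying on the table on the robot's side of the track.
- cork_block: Bystander: a cork sanding block 110 x 65 x 35 mm on the robot's side of the track.
- rosette: Bystander: a gilt carved rosette, 90 mm in diameter, 26 mm tall, on the column's side of the track.
- glue_bottle: Bystander: a white glue bottle 60 mm in diameter, 130 mm tall, on the column's side of the track.
There are look-alikes about, which are no part of the job. Leave any green or purple look-alike of the part that bears blank_centre alone. What is shaped like the part that bears master_centre but purple is not meant.

How it is judged:
By the outcome, as a careful person would: the job done as asked, in the order asked, and still so for the second after the job is handed in, with the robot touching nothing.
It also fails if it takes over 72 s, if anything falls off the work surface, if the arm or the gripper's body presses on something with over 40 N, if the wrist force passes 120 N, or if a joint passes its speed limit or range.

## Working session

There is one attempt and no reset: what is moved stays moved. The work goes in short steps, Python scripts to look and compute and a tool call to move; the robot and the scene stay as the last step left them, time stands still between calls to the robot, and variables do not carry over. Pictures are saved under pics/ and viewed, at most 10 in all, crops included, and the job is handed in when it is done.

Besides the shell and the picture viewer there is one more tool, called by a JSON object that holds its "name" and its "arguments". apply_moves: Moves the arm, as the interface text tells. Shift numbers are shares of 0.25 m and turn numbers shares of 6 degrees, none past 1 either way. Its arguments: {"type":"object","properties":{"rows":{"type":"array","items":{"type":"array","items":{"type":"number","minimum":-1,"maximum":1}}},"force":{"type":"number"}},"required":["rows"]}

```bash
ls; mkdir -p pics; cat > h.py <<'E'
import numpy as np, cv2
from cell import ctrl
def snap(n):
    return ctrl.snapshot(n)
def save(img,p): cv2.imwrite(p,img[...,::-1])
def pts(s,uv,z=None):
    """pixels -> world, by depth or on plane z"""
    uv=np.asarray(uv,float).reshape(-1,1,2)
    n=cv2.undistortPoints(uv,np.array(s['mtx']),np.array(s['dist'])).reshape(-1,2)
    d=np.c_[n,np.ones(len(n))]@np.array(s['attitude']).T
    e=np.array(s['eye'])
    if z is None:
        q=uv.reshape(-1,2).round().astype(int); t=s['depth'][q[:,1],q[:,0]]
    else: t=(z-e[2])/d[:,2]
    return e+d*np.asarray(t)[:,None]
def proj(s,P):
    R=np.array(s['attitude']).T; 
    r,_=cv2.Rodrigues(R); t=-R@np.array(s['eye'])
    return cv2.projectPoints(np.asarray(P,float).reshape(-1,1,3),r,t,np.array(s['mtx']),np.array(s['dist']))[0].reshape(-1,2)
E
python3 - <<'E'
from h import *
a=snap('scene');b=snap('top')
save(a['color'],'pics/s1.png');save(b['color'],'pics/t1.png')
for s in(a,b):print(np.round(s['eye'],3),np.round(s['attitude'],3).tolist(),np.round(s['mtx'],1).tolist())
st=ctrl.get_state();print(st['ee_pos'],np.round(st['eef_rot'],3).tolist(),st['gripper_width'],st['time'],st['contact_force'])
E
```

```text
pics
[ 1.079 -0.436  1.185] [[0.633, 0.665, -0.397], [0.774, -0.532, 0.342], [0.016, -0.524, -0.851]] [[377.8, 0.0, 253.2], [0.0, 377.8, 188.5], [0.0, 0.0, 1.0]]
[ 0.318 -0.042  1.474] [[0.022, -0.982, 0.187], [-1.0, -0.019, 0.019], [-0.015, -0.188, -0.982]] [[474.5, 0.0, 246.9], [0.0, 474.5, 192.3], [0.0, 0.0, 1.0]]
[ 0.15377916 -0.60503752  0.23023009] [[0.969, 0.246, -0.0], [0.246, -0.969, 0.002], [0.0, -0.002, -1.0]] 0.085490237370762 0.1 [-0.10905437 -0.43221639 -0.64028367]
```

View pics/s1.png

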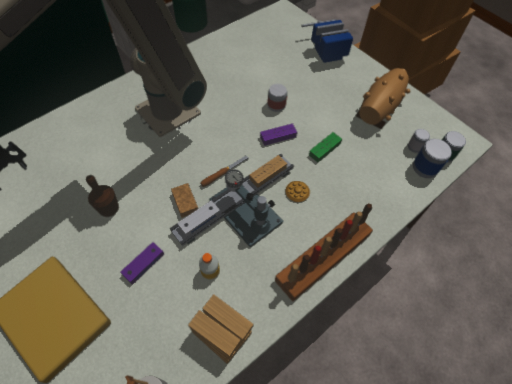

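View pics/t1.png

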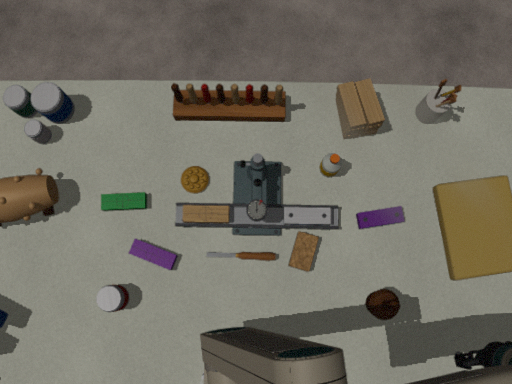

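The top view has the track along image row ~215, from columns 176 to 340. The blank is at left (~206,213) and the master at right (~310,215). The dial is at (257,210) and the column is above it at (257,160). Next I'll measure these and take a closer crop.

```bash
python3 - <<'E'
from h import *
b=snap('top')
c=b['color'];save(cv2.resize(c[140:280,165:352],None,fx=4.2,fy=4.2,interpolation=cv2.INTER_CUBIC),'pics/t2.png')
v,u=np.mgrid[140:280,165:352];uv=np.c_[u.ravel(),v.ravel()]
P=pts(b,uv);C=c[140:280,165:352].reshape(-1,3).astype(int)
def rect(name,m,z):
    M=np.zeros((140*187),np.uint8);M[m]=255;M=M.reshape(140,187)
    n,l,s,ce=cv2.connectedComponentsWithStats(M)
    for k in range(1,n):
        if s[k,4]<40:continue
        w=P[(l==k).ravel()]
        r=cv2.minAreaRect((pts(b,uv[(l==k).ravel()],z)[:,:2]*1000).astype(np.float32))
        print(name,s[k],np.round(w.mean(0),4),'zmed',round(np.median(w[:,2]),4),'rect',np.round(r[0],1),np.round(r[1],1),round(r[2],2))
z=P[:,2]
rect('blocks',(z>.05)&(z<.068),.0605)
rect('track',(z>.022)&(z<.07)&(P[:,0]<.57),.037)
rect('dial',(z>.10)&(z<.18),.13)
rect('col',(z>.185),.195)
for p in [(257,210),(257,160),(257,183),(206,213),(310,215)]:print(p,pts(b,[p]))
E
```

```text
blocks [ 17  65  47  18 776] [0.5198 0.1103 0.0605] zmed 0.0606 rect [520.2 110.5] [ 51.8 139.8] 1.16
blocks [119  67  47  18 788] [ 0.5203 -0.1966  0.0602] zmed 0.0601 rect [ 520.1 -197.1] [ 51.6 138.8] 0.46
track [  10   61  164   32 3606] [ 0.5174 -0.0466  0.0453] zmed 0.0395 rect [517.6 -45.1] [499.1  92.7] 88.45
track [124  91  30  40 789] [ 0.415  -0.1879  0.0349] zmed 0.0349 rect [ 414.6 -187.9] [ 65.8 110.8] 74.46
track [  0 111  12  19 154] [0.381  0.217  0.0307] zmed 0.0306 rect [379.1 219.9] [37.7 47.1] 70.02
track [ 72 112  38   9 200] [ 0.399  -0.0499  0.0256] zmed 0.0252 rect [397.5 -44.6] [111.5  21.8] 88.61
dial [162  14  13  14 122] [ 0.6785 -0.2682  0.1204] zmed 0.1276 rect [ 674.  -265.7] [35.3 39.6] 89.33
dial [ 75  17  27  65 850] [ 0.5748 -0.0411  0.1426] zmed 0.1485 rect [584.8 -33.4] [187.8  70.8] 3.28
col [87 13 10 11 83] [ 0.6593 -0.0432  0.1943] zmed 0.1945 rect [659.6 -41.9] [28.8 25.1] 0.92
(257, 210) [[ 0.51939777 -0.04606186  0.15550574]]
(257, 160) [[ 0.65381755 -0.04341831  0.19517632]]
(257, 183) [[ 0.59862097 -0.04467361  0.14721407]]
(206, 213) [[0.52190298 0.10728139 0.05914878]]
(310, 215) [[ 0.52215103 -0.20614009  0.05794796]]
```

View pics/t2.png

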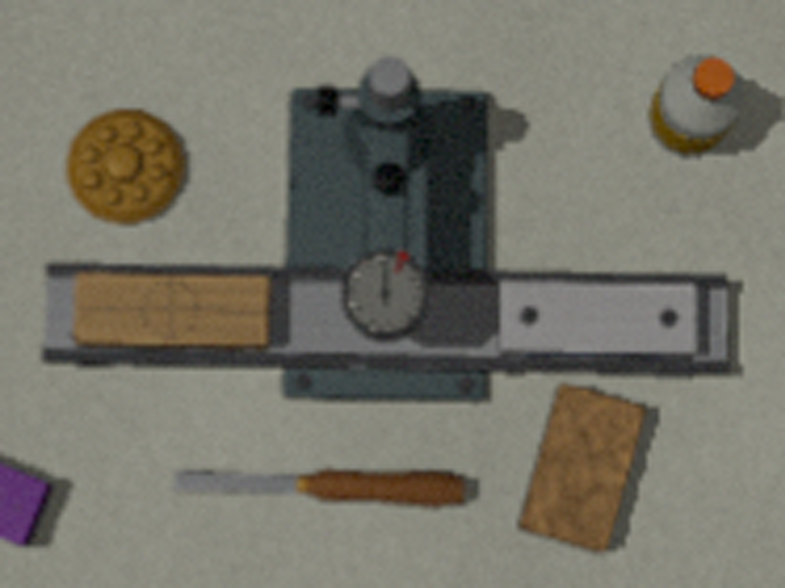

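The crop shows the red mark about 25° clockwise of the column direction, with the needle pointing at the column. The knob is at crop (388,178). I'll refine the track axis, dial, knob and mark.

```bash
cat >> h.py <<'E'
def fitcirc(xy):
    A=np.c_[2*xy,np.ones(len(xy))];s=np.linalg.lstsq(A,(xy**2).sum(1),rcond=None)[0]
    return s[:2],np.sqrt(s[2]+s[0]**2+s[1]**2)
E
python3 - <<'E'
from h import *
for n in('top','scene'):
    b=snap(n);c=b['color'];H,W=c.shape[:2]
    v,u=np.mgrid[0:H,0:W];uv=np.c_[u.ravel(),v.ravel()]
    P=pts(b,uv);X=P[:,0];Y=P[:,1];Z=P[:,2]
    # track cross-sections
    m=(Z>.022)&(Z<.07)&(X>.46)&(X<.58)&(Y>-.32)&(Y<.23)
    print(n,'y ext',np.percentile(Y[m],[.3,99.7]))
    for y0 in (-.28,-.2,-.15,.05,.1,.15,.19):
        q=m&(abs(Y-y0)<.012);print('  y',y0,'x ext',np.round([X[q].min(),X[q].max()],4),end='')
    print()
    m=(Z>.143)&(Z<.17)&(abs(X-.52)<.036)&(abs(Y+.046)<.04)
    hull=cv2.convexHull((P[m][:,:2]*1000).astype(np.float32))[:,0].astype(float)
    print('dial',m.sum(),np.round(fitcirc(hull),2)[0] if 0 else fitcirc(hull),np.round(np.percentile(Z[m],[5,50,95]),4))
    m=(Z>.135)&(abs(X-.602)<.02)&(abs(Y+.045)<.02)
    hull=cv2.convexHull((P[m][:,:2]*1000).astype(np.float32))[:,0].astype(float)
    print('knob',m.sum(),fitcirc(hull),np.round(np.percentile(Z[m],[5,50,95]),4))
    m=(Z>.187)&(abs(X-.66)<.03)&(abs(Y+.045)<.03)
    hull=cv2.convexHull((P[m][:,:2]*1000).astype(np.float32))[:,0].astype(float)
    print('col',m.sum(),fitcirc(hull))
    C=c.reshape(-1,3).astype(int)
    m=(abs(X-.52)<.045)&(abs(Y+.046)<.045)&(Z>.12)&(C[:,0]>1.6*C[:,1])&(C[:,0]>60)
    print('red',m.sum(),P[m].mean(0))
E
```

```text
top y ext [-0.29223323  0.2028779 ]
  y -0.28 x ext [0.4835 0.5577]  y -0.2 x ext [0.4607 0.5567]  y -0.15 x ext [0.4841 0.5556]  y 0.05 x ext [0.4839 0.5577]  y 0.1 x ext [0.4836 0.5576]  y 0.15 x ext [0.4838 0.5561]  y 0.19 x ext [0.4835 0.5548]
dial 366 (array([520.55222542, -43.27937249]), np.float64(29.671153467045507)) [0.1513 0.1561 0.1606]
knob 46 (array([602.14817107, -42.92214608]), np.float64(10.252986612580251)) [0.1371 0.1433 0.1486]
col 78 (array([660.31140506, -43.34761313]), np.float64(13.36081437962915))
red 7 [ 0.54573192 -0.05531642  0.15024843]
scene y ext [-0.29253027  0.20667235]
  y -0.28 x ext [0.4844 0.5629]  y -0.2 x ext [0.4603 0.562 ]  y -0.15 x ext [0.4983 0.5621]  y 0.05 x ext [0.4875 0.5623]  y 0.1 x ext [0.4978 0.5607]  y 0.15 x ext [0.4975 0.5606]  y 0.19 x ext [0.4882 0.5605]
dial 255 (array([523.65797704, -42.23213112]), np.float64(30.495447069009078)) [0.1482 0.1563 0.1597]
knob 37 (array([605.9089669 , -42.17290351]), np.float64(10.336594289723047)) [0.1377 0.1436 0.1473]
col 68 (array([664.32824571, -42.50024262]), np.float64(13.062258137613446))
red 5 [ 0.54723253 -0.05426496  0.15589504]
```

{"name": "apply_moves", "arguments": {"rows": [[0, 0, 0, 0, 0, -0.972, 1], [0, 0, 0, 0, 0, -0.972, 1], [0, 0, 0, 0, 0, -0.972, 1], [0, 0, 0, 0, 0, -0.972, 1], [0, 0, 0, 0, 0, -0.972, 1], [0, 0, 0, 0, 0, -0.972, 1], [0, 0, 0, 0, 0, -0.972, 1], [0, 0, 0, 0, 0, -0.972, 1], [0, 0, 0, 0, 0, -0.972, 1], [0, 0, 0, 0, 0, -0.972, 1], [0, 0, 0, 0, 0, -0.972, 1], [0, 0, 0, 0, 0, -0.972, 1], [0, 0, 0, 0, 0, -0.972, 1], [0, 0, 0, 0, 0, 0, 1]], "force": 30}}

```text
time: 1.42
ee_pos: [0.1539, -0.6056, 0.2311]
eef_rot: [[-0.003, 1.0, -0.0], [1.0, 0.003, 0.0], [0.0, -0.0, -1.0]]
contact_force: [-0.1, -0.9, 0.8]
gripper_width: 0.0002
gripper_force: 0.0
```

{"name": "apply_moves", "arguments": {"rows": [[0.1, 0.12, 0, 0, 0, 0, 1], [0.1, 0.12, 0, 0, 0, 0, 1], [0.1, 0.12, 0, 0, 0, 0, 1], [0.1, 0.12, 0, 0, 0, 0, 1], [0.1, 0.12, 0, 0, 0, 0, 1], [0.1, 0.12, 0, 0, 0, 0, 1], [0.1, 0.12, 0, 0, 0, 0, 1], [0.1, 0.12, 0, 0, 0, 0, 1], [0.1, 0.12, 0, 0, 0, 0, 1], [0.1, 0.12, 0, 0, 0, 0, 1], [0.1, 0.12, 0, 0, 0, 0, 1], [0.1, 0.12, 0, 0, 0, 0, 1], [0, 0, 0, 0, 0, 0, 1], [0, 0, 0, 0, 0, 0, 1]]}}

```text
time: 2.58
ee_pos: [0.5148, -0.3038, 0.2311]
eef_rot: [[-0.003, 1.0, -0.0], [1.0, 0.003, -0.0], [-0.0, -0.0, -1.0]]
contact_force: [-1.3, 0.7, -0.4]
gripper_width: 0.0001
gripper_force: 0.0
```

```bash
cat > st.py <<'E'
from h import *
s=ctrl.get_state();R=np.array(s['eef_rot'])
print('t',round(s['time'],2),'p',np.round(np.array(s['ee_pos'])*1000,1),'psi',round(np.degrees(np.arctan2(R[1,0],R[0,0])),2),'z',np.round(R[:,2],3),'q',np.round(s['qpos'],1),'F',np.round(s['contact_force'],1),'w',s['gripper_width'],s['gripper_force'])
E
python3 st.py
```

```text
t 2.58 p [ 514.8 -303.8  231.1] psi 90.17 z [-0. -0. -1.] q [-36.7  13.1  -5.1  71.8  -0.   53.1] F [-1.3  0.7 -0.4] w 9.314544105449165e-05 0.0
```

{"name": "apply_moves", "arguments": {"rows": [[0, 0.024, 0.124, 0, 0, 0, 1], [0, 0, 0.124, 0, 0, 0, 1], [0, 0, 0.124, 0, 0, 0, 1], [0, 0, 0.124, 0, 0, 0, 1], [0, 0, 0.124, 0, 0, 0, 1], [0, 0, 0.124, 0, 0, 0, 1], [0, 0, 0, 0, 0, 0, 1]]}}

```text
time: 3.17
ee_pos: [0.5135, -0.303, 0.0389]
eef_rot: [[0.002, 1.0, -0.011], [1.0, -0.002, 0.007], [0.007, -0.011, -1.0]]
contact_force: [-1.8, 0.7, -0.9]
gripper_width: -0.0002
gripper_force: 0.0
```

{"name": "apply_moves", "arguments": {"rows": [[0.04, 0, 0, 0, 0, 0, 1], [0.04, 0, 0, 0, 0, 0, 1], [0.04, 0, 0, 0, 0, 0, 1], [0.04, 0, 0, 0, 0, 0, 1], [0.04, 0, 0, 0, 0, 0, 1], [0.04, 0, 0, 0, 0, 0, 1], [0.04, 0, 0, 0, 0, 0, 1], [0.04, 0, 0, 0, 0, 0, 1], [0.04, 0, 0, 0, 0, 0, 1], [0.04, 0, 0, 0, 0, 0, 1], [0.04, 0, 0, 0, 0, 0, 1], [0.04, 0, 0, 0, 0, 0, 1], [0.04, 0, 0, 0, 0, 0, 1], [0.03, 0, 0, 0, 0, 0, 1], [0.02, 0, 0, 0, 0, 0, 1], [0.02, 0, 0, 0, 0, 0, 1], [0.02, 0, 0, 0, 0, 0, 1], [0.01, 0, 0, 0, 0, 0, 1], [0, 0, 0, 0, 0, 0, 1]]}}

```text
time: 4.75
ee_pos: [0.5211, -0.1507, 0.0472]
eef_rot: [[-0.002, 1.0, 0.004], [1.0, 0.002, -0.003], [-0.003, 0.004, -1.0]]
contact_force: [0.7, -3.8, 3.6]
gripper_width: -0.0001
gripper_force: 2.4
```

```bash
cat > blk.py <<'E'
from h import *
b=snap('top');c=b['color'];H,W=c.shape[:2]
v,u=np.mgrid[0:H,0:W];uv=np.c_[u.ravel(),v.ravel()]
P=pts(b,uv);X=P[:,0];Y=P[:,1];Z=P[:,2]
m=(Z>.054)&(Z<.067)&(abs(X-.521)<.035)&(abs(Y+.045)<.28)
M=cv2.morphologyEx((m.reshape(H,W)*255).astype(np.uint8),cv2.MORPH_OPEN,np.ones((2,2)))
n,l,s,_=cv2.connectedComponentsWithStats(M)
for k in range(1,n):
    if s[k,4]<30:continue
    w=P[(l==k).ravel()];q=w[:,1]
    print('block y',np.round([q.min(),q.max()],4),'x',np.round([w[:,0].min(),w[:,0].max()],4),'mid y',round((q.min()+q.max())/2,4))
# red mark / needle on the dial
E
python3 st.py; python3 blk.py; python3 - <<'E'
from h import *
a=snap('scene');q=proj(a,[.52,-.045,.06])[0].astype(int);print(q)
save(cv2.resize(a['color'][q[1]-60:q[1]+60,q[0]-80:q[0]+80],None,fx=5,fy=5,interpolation=cv2.INTER_CUBIC),'pics/s3.png')
E
```

```text
t 4.75 p [ 521.1 -150.7   47.2] psi 90.11 z [ 0.004 -0.003 -1.   ] q [-22.9  16.9 -24.5  48.3  -0.1  67. ] F [ 0.7 -3.8  3.6] w -0.000144265924834708 2.3545710928738117
block y [-0.0423  0.1786] x [0.3179 0.5464] mid y 0.0682
block y [-0.0423 -0.0018] x [0.3179 0.5426] mid y -0.022
block y [-0.0942 -0.0665] x [0.4462 0.5409] mid y -0.0804
[233 191]
```

View pics/s3.png

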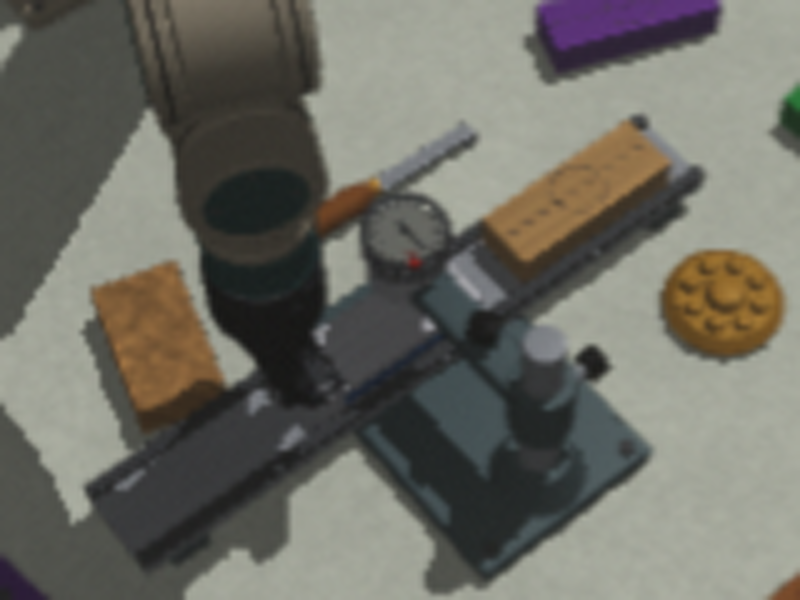

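The master is moving in front of the shut fingers, and the head and dial are untouched. I'll push the rest gently, back off and measure.

{"name": "apply_moves", "arguments": {"rows": [[0.015, 0, 0, 0, 0, 0, 1], [0.015, 0, 0, 0, 0, 0, 1], [0.015, 0, 0, 0, 0, 0, 1], [0.015, 0, 0, 0, 0, 0, 1], [0.012, 0, 0, 0, 0, 0, 1], [0.01, 0, 0, 0, 0, 0, 1], [0.006, 0, 0, 0, 0, 0, 1], [0, 0, 0, 0, 0, 0, 1], [0, 0, 0, 0, 0, 0, 1]]}}

```text
time: 5.6
ee_pos: [0.52, -0.1289, 0.046]
eef_rot: [[-0.001, 1.0, 0.001], [1.0, 0.001, -0.002], [-0.002, 0.001, -1.0]]
contact_force: [1.0, -6.0, 4.9]
gripper_width: -0.0
gripper_force: 2.6
```

```bash
python3 st.py
```

```text
t 5.6 p [ 520.  -128.9   46. ] psi 90.05 z [ 0.001 -0.002 -1.   ] q [-20.8  16.5 -25.2  48.1  -0.1  69.1] F [ 1.  -6.   4.9] w -1.63939998603802e-06 2.5639597051497276
```

{"name": "apply_moves", "arguments": {"rows": [[-0.06, 0, 0, 0, 0, 0, 1], [-0.12, 0, 0, 0, 0, 0, 1], [-0.16, 0, 0, 0, 0, 0, 1], [-0.16, 0, 0, 0, 0, 0, 1], [-0.16, 0, 0, 0, 0, 0, 1], [-0.16, 0, 0, 0, 0, 0, 1], [0, 0, 0, 0, 0, 0, 1]]}}

```text
time: 6.18
ee_pos: [0.5202, -0.3391, 0.0451]
eef_rot: [[0.004, 1.0, 0.003], [1.0, -0.004, -0.002], [-0.002, 0.003, -1.0]]
contact_force: [2.0, -0.5, 1.1]
gripper_width: -0.0001
gripper_force: 0.0
```

```bash
python3 st.py; python3 blk.py; python3 - <<'E'
from h import *
a=snap('top')
save(cv2.resize(a['color'][140:280,165:352],None,fx=4.2,fy=4.2,interpolation=cv2.INTER_CUBIC),'pics/t4.png')
E
```

```text
t 6.18 p [ 520.2 -339.1   45.1] psi 89.76 z [ 0.003 -0.002 -1.   ] q [-39.1  24.  -14.3  51.6   0.   51.2] F [ 2.  -0.5  1.1] w -0.00010539782891443929 0.0
block y [-0.0423  0.179 ] x [0.3179 0.5467] mid y 0.0684
block y [-0.038   0.0197] x [0.4958 0.5435] mid y -0.0092
block y [-0.121  -0.0423] x [0.3179 0.5462] mid y -0.0817
```

View pics/t4.png

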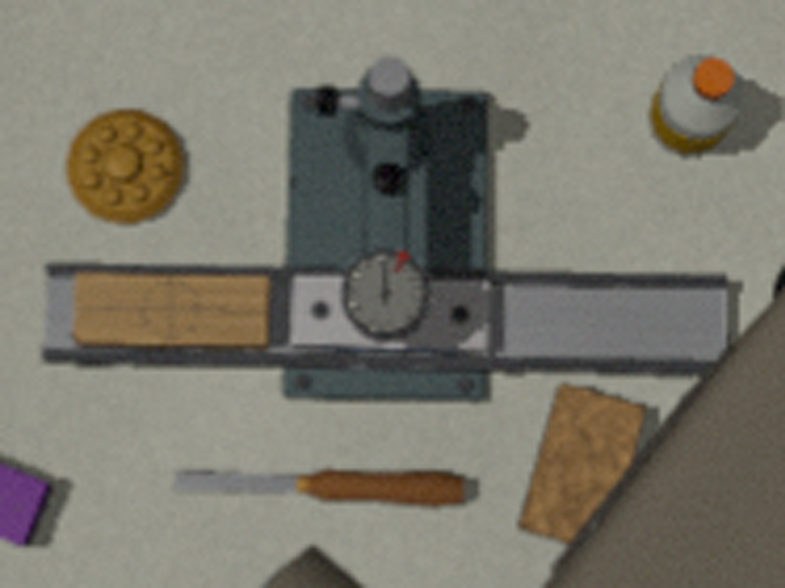

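Master's holes are at crop (321,311) and (461,313), still slightly right of the dial axis.

```bash
python3 - <<'E'
from h import *
a=snap('top')
f=lambda x,y:(165+(x+.5)/4.2-.5,140+(y+.5)/4.2-.5)
print('holes',pts(a,[f(321,311),f(461,313)],.06),'track ends',pts(a,[f(46,313),f(728,318)],.033),'col',pts(a,[f(390,78)],.195),'dial',pts(a,[f(385,293)],.156))
g=cv2.cvtColor(a['color'],cv2.COLOR_RGB2GRAY).astype(float)
r=g[207:224].mean(0) # track rows
print(np.round(r[228:290]).astype(int))
print(pts(a,[(u,214) for u in (233,234,281,282,283)],.06)[:,1])
E
```

```text
holes [[ 0.52189645  0.00144221  0.06      ]
 [ 0.52242115 -0.0987989   0.06      ]] track ends [[ 0.52016077  0.20390818  0.033     ]
 [ 0.52629487 -0.29490035  0.033     ]] col [[ 0.65908633 -0.0446507   0.195     ]] dial [[ 0.52104026 -0.04402346  0.156     ]]
[ 85  65  66  66  65  74 114 136 140 138 137 129 119 116 121 132 136 134
 119  99 104 103 100 100  99  98  95  92  84  89  96  97  94  89  84  81
  77  71  67  75  77  78  78  79  74  69  71  73  83  92  96  98 101  81
  64  64  69 106 119 117 118 117]
[ 0.02564071  0.02262975 -0.11868626 -0.1216918  -0.12469743]
```

{"name": "apply_moves", "arguments": {"rows": [[0.15, 0, 0, 0, 0, 0, 1], [0.15, 0, 0, 0, 0, 0, 1], [0.15, 0, 0, 0, 0, 0, 1], [0.15, 0, 0, 0, 0, 0, 1], [0.15, 0, 0, 0, 0, 0, 1], [0.04, 0, 0, 0, 0, 0, 1], [0.02, 0, 0, 0, 0, 0, 1], [0.012, 0, 0, 0, 0, 0, 1], [0.012, 0, 0, 0, 0, 0, 1], [0.012, 0, 0, 0, 0, 0, 1], [0.01, 0, 0, 0, 0, 0, 1], [0, 0, 0, 0, 0, 0, 1], [0, 0, 0, 0, 0, 0, 1]]}}

```text
time: 7.42
ee_pos: [0.5188, -0.1205, 0.0451]
eef_rot: [[0.0, 1.0, -0.001], [1.0, -0.0, -0.001], [-0.001, -0.001, -1.0]]
contact_force: [-2.2, -3.2, -1.1]
gripper_width: 0.0001
gripper_force: 1.8
```

```bash
python3 st.py
```

```text
t 7.42 p [ 518.8 -120.5   45.1] psi 89.97 z [-0.001 -0.001 -1.   ] q [-20.   16.4 -25.5  48.1  -0.1  70. ] F [-2.2 -3.2 -1.1] w 0.00011439019841697501 1.7613033950328827
```

The arm was still settling at the last reading, so the push went about 4 mm further than planned. I'll back off and measure again.

{"name": "apply_moves", "arguments": {"rows": [[-0.06, 0, 0, 0, 0, 0, 1], [-0.12, 0, 0, 0, 0, 0, 1], [-0.16, 0, 0, 0, 0, 0, 1], [-0.16, 0, 0, 0, 0, 0, 1], [0, 0, 0, 0, 0, 0, 1], [0, 0, 0, 0, 0, 0, 1], [0, 0, 0, 0, 0, 0, 1]]}}

```text
time: 8.0
ee_pos: [0.5197, -0.2444, 0.0453]
eef_rot: [[0.0, 1.0, 0.001], [1.0, -0.0, 0.002], [0.002, 0.001, -1.0]]
contact_force: [-0.0, 0.5, 0.0]
gripper_width: -0.0
gripper_force: 0.0
```

```bash
python3 st.py; cat > edge.py <<'E'
from h import *
a=snap('top');c=a['color']
g=cv2.cvtColor(c,cv2.COLOR_RGB2GRAY).astype(float)
r=g[209:213].mean(0); r2=g[216:221].mean(0)
def cross(r,lo,hi):
    x=r[lo:hi];d=np.abs(np.diff(x));k=d.argmax();t=(x[max(0,k-1)]+x[min(len(x)-1,k+2)])/2
    for i in range(max(0,k-1),min(len(x)-2,k+2)+1):
        if (x[i]-t)*(x[i+1]-t)<=0: return lo+i+(t-x[i])/(x[i+1]-x[i])
for lo,hi in((225,242),(272,290)):
    for rr,v in((r,210.5),(r2,218)):
        u=cross(rr,lo,hi);print(lo,round(u,2),pts(a,[(u,v)],.06)[0].round(4) if u else '')
E
python3 edge.py
```

```text
t 8.0 p [ 519.7 -244.4   45.3] psi 90.0 z [ 0.001  0.002 -1.   ] q [-31.7  20.  -20.3  49.7   0.1  58.3] F [-0.   0.5  0. ] w -7.6143309361226475e-06 0.0
225 231.45 [0.531  0.0306 0.06  ]
225 231.36 [0.5082 0.0303 0.06  ]
272 284.64 [ 0.5341 -0.1296  0.06  ]
272 284.39 [ 0.5113 -0.129   0.06  ]
```

{"name": "apply_moves", "arguments": {"rows": [[0, 0, -0.16, 0, 0, 0, 1], [0, 0, -0.16, 0, 0, 0, 1], [0, 0, -0.16, 0, 0, 0, 1], [0, 0, -0.16, 0, 0, 0, 1], [0, 0, -0.16, 0, 0, 0, 1], [0.15, 0, 0, 0, 0, 0, 1], [0.15, 0, 0, 0, 0, 0, 1], [0.15, 0, 0, 0, 0, 0, 1], [0.15, 0, 0, 0, 0, 0, 1], [0.15, 0, 0, 0, 0, 0, 1], [0.15, 0, 0, 0, 0, 0, 1], [0.15, 0, 0, 0, 0, 0, 1], [0.15, 0, 0, 0, 0, 0, 1], [0.15, 0, 0, 0, 0, 0, 1], [0.15, 0, 0, 0, 0, 0, 1], [0.15, 0, 0, 0, 0, 0, 1], [0.15, 0, 0, 0, 0, 0, 1], [0, 0, 0, 0, 0, 0, 1], [0, 0, 0, 0, 0, 0, 1], [0, 0, 0, 0, 0, 0, 1]]}}

```text
time: 9.72
ee_pos: [0.5177, 0.2064, 0.245]
eef_rot: [[-0.003, 1.0, -0.001], [1.0, 0.003, -0.0], [-0.0, -0.001, -1.0]]
contact_force: [-0.2, -0.0, 0.7]
gripper_width: 0.0003
gripper_force: 0.0
```

```bash
python3 st.py
```

```text
t 9.72 p [517.7 206.4 245. ] psi 90.2 z [-0.001 -0.    -1.   ] q [ 15.1   8.6  -8.8  72.6   0.  104.9] F [-0.2 -0.   0.7] w 0.0002896054208359276 0.0
```

Descend 199 mm, then push −29.4 mm slowly.

{"name": "apply_moves", "arguments": {"rows": [[0, 0.008, 0.16, 0, 0, 0, 1], [0, 0, 0.16, 0, 0, 0, 1], [0, 0, 0.16, 0, 0, 0, 1], [0, 0, 0.16, 0, 0, 0, 1], [0, 0, 0.156, 0, 0, 0, 1], [0, 0, 0, 0, 0, 0, 1], [0, 0, 0, 0, 0, 0, 1], [0, 0, 0, 0, 0, 0, 1], [0, 0, 0, 0, 0, 0, 1]]}}

```text
time: 10.47
ee_pos: [0.5238, 0.206, 0.0496]
eef_rot: [[-0.001, 1.0, 0.006], [1.0, 0.001, 0.002], [0.002, 0.006, -1.0]]
contact_force: [-0.4, 0.6, 0.1]
gripper_width: -0.0
gripper_force: 0.0
```

{"name": "apply_moves", "arguments": {"rows": [[-0.02, 0, 0, 0, 0, 0, 1], [-0.016, 0, 0, 0, 0, 0, 1], [-0.012, 0, 0, 0, 0, 0, 1], [-0.012, 0, 0, 0, 0, 0, 1], [-0.012, 0, 0, 0, 0, 0, 1], [-0.012, 0, 0, 0, 0, 0, 1], [-0.01, 0, 0, 0, 0, 0, 1], [-0.008, 0, 0, 0, 0, 0, 1], [-0.006, 0, 0, 0, 0, 0, 1], [0, 0, 0, 0, 0, 0, 1], [0, 0, 0, 0, 0, 0, 1], [0, 0, 0, 0, 0, 0, 1]]}}

```text
time: 11.47
ee_pos: [0.5212, 0.1793, 0.0465]
eef_rot: [[-0.002, 1.0, 0.001], [1.0, 0.002, 0.001], [0.001, 0.001, -1.0]]
contact_force: [0.2, 4.7, 3.1]
gripper_width: 0.0001
gripper_force: 2.6
```

```bash
python3 st.py;python3 edge.py
```

```text
t 11.47 p [521.2 179.3  46.5] psi 90.09 z [ 0.001  0.001 -1.   ] q [ 1.220e+01  1.790e+01 -2.320e+01  4.880e+01  1.000e-01  1.021e+02] F [0.2 4.7 3.1] w 6.002495206096582e-05 2.5781870260834694
225 240.26 [0.5315 0.004  0.06  ]
225 232.38 [0.5082 0.0272 0.06  ]
272 284.62 [ 0.5341 -0.1295  0.06  ]
272 284.36 [ 0.5113 -0.1289  0.06  ]
```

{"name": "apply_moves", "arguments": {"rows": [[-0.004, 0, 0, 0, 0, 0, 1], [-0.004, 0, 0, 0, 0, 0, 1], [0, 0, 0, 0, 0, 0, 1], [0, 0, 0, 0, 0, 0, 1], [0, 0, 0, 0, 0, 0, 1]]}}

```text
time: 11.93
ee_pos: [0.5212, 0.1772, 0.0466]
eef_rot: [[-0.002, 1.0, 0.001], [1.0, 0.002, 0.001], [0.001, 0.001, -1.0]]
contact_force: [-0.1, 5.3, 2.2]
gripper_width: 0.0002
gripper_force: 2.5
```

```bash
python3 st.py;python3 edge.py
```

```text
t 11.93 p [521.2 177.2  46.6] psi 90.09 z [ 0.001  0.001 -1.   ] q [ 12.   17.8 -23.3  48.8   0.  101.9] F [-0.1  5.3  2.2] w 0.00020603655641116182 2.511550448834896
225 232.37 [0.531  0.0278 0.06  ]
225 233.0 [0.5083 0.0253 0.06  ]
272 284.6 [ 0.5341 -0.1294  0.06  ]
272 284.35 [ 0.5113 -0.1289  0.06  ]
```

{"name": "apply_moves", "arguments": {"rows": [[0.04, 0, 0, 0, 0, 0, 1], [0.04, 0, 0, 0, 0, 0, 1], [0, 0, -0.15, 0, 0, 0, 1], [0, 0, -0.16, 0, 0, 0, 1], [0, 0, -0.16, 0, 0, 0, 1], [0, 0, -0.16, 0, 0, 0, 1], [0, 0, -0.16, 0, 0, 0, 1], [-0.12, 0.037, 0, 0, 0, 0, 1], [-0.12, 0.037, 0, 0, 0, 0, 1], [-0.12, 0.037, 0, 0, 0, 0, 1], [-0.12, 0.037, 0, 0, 0, 0, 1], [-0.12, 0.037, 0, 0, 0, 0, 1], [-0.12, 0.037, 0, 0, 0, 0, 1], [-0.12, 0.037, 0, 0, 0, 0, 1], [-0.12, 0.037, 0, 0, 0, 0, 1], [0, 0, 0, 0, 0, 0, 1], [0, 0, 0, 0, 0, 0, 1], [0, 0, 0, 0, 0, 0, 1], [0, 0, 0, 0, 0, 0, 1]]}}

```text
time: 13.57
ee_pos: [0.5945, -0.0421, 0.2434]
eef_rot: [[-0.003, 1.0, -0.001], [1.0, 0.003, -0.0], [-0.0, -0.001, -1.0]]
contact_force: [0.5, -0.3, 0.5]
gripper_width: 0.0003
gripper_force: 0.0
```

```bash
python3 st.py
```

```text
t 13.57 p [594.5 -42.1 243.4] psi 90.15 z [-0.001 -0.    -1.   ] q [-10.2  12.6  -4.2  73.3  -0.   79.6] F [ 0.5 -0.3  0.5] w 0.00031126303264577496 0.0
```

{"name": "apply_moves", "arguments": {"rows": [[-0.005, 0, 0.1, 0, 0, 0, 1], [0, 0, 0.1, 0, 0, 0, 1], [0, 0, 0.1, 0, 0, 0, 1], [0, 0, 0.06, 0, 0, 0, 1], [0, 0, 0, 0, 0, 0, 1], [0, 0, 0, 0, 0, 0, 1], [0, 0, 0, 0, 0, 0, 1], [0, 0, 0.012, 0, 0, 0, 1], [0, 0, 0.012, 0, 0, 0, 1], [0, 0, 0.012, 0, 0, 0, 1], [0, 0, 0, 0, 0, 0, 1], [0, 0, 0, 0, 0, 0, 1]]}}

```text
time: 14.57
ee_pos: [0.5951, -0.0445, 0.1448]
eef_rot: [[-0.001, 1.0, -0.0], [1.0, 0.001, 0.0], [0.0, -0.0, -1.0]]
contact_force: [-0.2, -0.8, 0.4]
gripper_width: -0.0001
gripper_force: 0.0
```

{"name": "apply_moves", "arguments": {"rows": [[0, 0, 0.012, 0, 0, 0, 1], [0, 0, 0.012, 0, 0, 0, 1], [0, 0, 0.012, 0, 0, 0, 1], [0, 0, 0, 0, 0, 0, 1], [0, 0, 0, 0, 0, 0, 1]]}}

```text
time: 14.98
ee_pos: [0.5958, -0.0446, 0.1384]
eef_rot: [[-0.001, 1.0, 0.002], [1.0, 0.001, -0.0], [-0.0, 0.002, -1.0]]
contact_force: [-3.0, 0.8, 10.4]
gripper_width: 0.0001
gripper_force: 5.6
```

```bash
python3 st.py; python3 - <<'E'
from h import *
for n in('scene','top'):
    a=snap(n);q=proj(a,[.521,-.044,.145])[0].astype(int)
    save(cv2.resize(a['color'][q[1]-30:q[1]+30,q[0]-40:q[0]+40],None,fx=8,fy=8,interpolation=cv2.INTER_CUBIC),'pics/k_%s.png'%n)
i=np.vstack([cv2.imread('pics/k_scene.png')[:300*2:1],cv2.imread('pics/k_top.png')]);cv2.imwrite('pics/k1.png',cv2.resize(i,None,fx=.62,fy=.62));print(i.shape)
E
```

```text
t 14.98 p [595.8 -44.6 138.4] psi 90.07 z [ 0.002 -0.    -1.   ] q [-10.5  16.6 -12.2  61.1   0.   79.5] F [-3.   0.8 10.4] w 7.357684972799247e-05 5.605532805930125
(960, 640, 3)
```

View pics/k1.png

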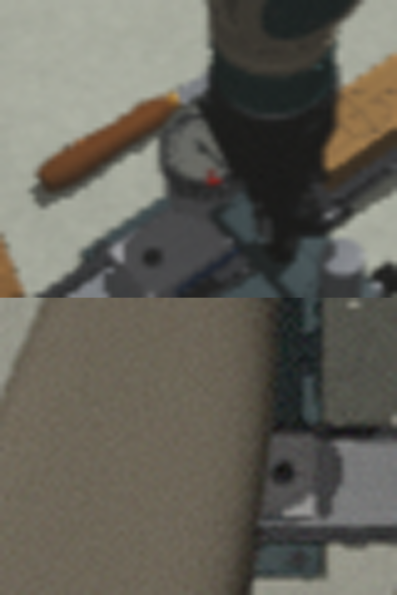

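The scene view still shows most of the dial past the gripper. The needle is unmoved and the fingers rest on the knob at about 10 N. I'll go on lowering.

{"name": "apply_moves", "arguments": {"rows": [[0, 0, 0.008, 0, 0, 0, 1], [0, 0, 0.008, 0, 0, 0, 1], [0, 0, 0.008, 0, 0, 0, 1], [0, 0, 0.008, 0, 0, 0, 1], [0, 0, 0, 0, 0, 0, 1], [0, 0, 0, 0, 0, 0, 1]]}}

```text
time: 15.58
ee_pos: [0.5958, -0.0446, 0.1307]
eef_rot: [[-0.001, 1.0, 0.002], [1.0, 0.001, -0.0], [-0.0, 0.002, -1.0]]
contact_force: [-4.1, 0.4, 12.4]
gripper_width: 0.0002
gripper_force: 6.5
```

{"name": "apply_moves", "arguments": {"rows": [[0, 0, 0.008, 0, 0, 0, 1], [0, 0, 0.008, 0, 0, 0, 1], [0, 0, 0.008, 0, 0, 0, 1], [0, 0, 0, 0, 0, 0, 1], [0, 0, 0, 0, 0, 0, 1]]}}

```text
time: 16.0
ee_pos: [0.5958, -0.0446, 0.1249]
eef_rot: [[-0.001, 1.0, 0.002], [1.0, 0.001, -0.0], [-0.0, 0.002, -1.0]]
contact_force: [-4.8, 0.2, 14.0]
gripper_width: -0.0004
gripper_force: 6.9
```

```bash
cat > needle.py <<'E'
from h import *
import sys
n=sys.argv[1];zt=float(sys.argv[2]) # glass-top height
a=snap(n);c=a['color'].astype(np.float32)
cen=np.array([.521,-.044]) if len(sys.argv)<5 else np.array([float(sys.argv[3]),float(sys.argv[4])])
th=np.radians(np.arange(0,360,5))   # clockwise from +x
def samp(r,z):
    P=np.stack([cen[0]+r*np.cos(th),cen[1]-r*np.sin(th),np.full_like(th,z)],1)
    q=proj(a,P).astype(np.float32)
    return cv2.remap(c,q[:,0].reshape(1,-1),q[:,1].reshape(1,-1),cv2.INTER_CUBIC)[0]
N=np.mean([samp(r,zt-.003).mean(1) for r in (.007,.010,.013,.016,.018)],0)
R=np.mean([(lambda s:s[:,0]-(s[:,1]+s[:,2])/2)(samp(r,zt-.0015)) for r in (.023,.0255,.028)],0)
w=np.clip(R-R.max()*.5,0,None);print('mark deg',round(np.degrees(np.angle((w*np.exp(1j*th)).sum()))%360,1),'peak',round(float(R.max()),1))
d=np.clip(np.median(N)-N,0,None);k=d.argmax();i=np.arange(k-4,k+5)%72
print('needle deg',round((np.arange(k-4,k+5)*5@d[i])/d[i].sum()%360,1),'dark',round(float(d.max()),1))
print(N.round().astype(int).tolist())
E
python3 st.py;python3 needle.py scene .144; python3 - <<'E'
from h import *
b=snap('scene');v,u=np.mgrid[0:384,0:512];P=pts(b,np.c_[u.ravel(),v.ravel()])
m=(abs(P[:,0]-.515)<.02)&(abs(P[:,1]+.046)<.02)&(P[:,2]>.11)&(P[:,2]<.18);print(m.sum(),np.median(P[m],0))
E
```

```text
t 16.0 p [595.8 -44.6 124.9] psi 90.07 z [ 0.002 -0.    -1.   ] q [-10.5  17.3 -13.   59.6  -0.   79.5] F [-4.8  0.2 14. ] w -0.0003852794933264938 6.867649420746602
mark deg 21.1 peak 28.5
needle deg 280.4 dark 46.6
[93, 92, 88, 82, 77, 76, 79, 86, 92, 95, 98, 100, 101, 102, 101, 101, 101, 101, 102, 102, 102, 101, 99, 99, 101, 101, 101, 99, 98, 98, 96, 94, 92, 93, 95, 95, 95, 96, 97, 97, 95, 93, 92, 91, 89, 87, 82, 73, 64, 60, 57, 54, 52, 50, 48, 46, 45, 46, 46, 47, 48, 49, 51, 54, 56, 59, 62, 66, 70, 77, 85, 91]
93 [ 0.51499799 -0.04838672  0.13797684]
```

{"name": "apply_moves", "arguments": {"rows": [[0, 0, 0.004, 0, 0, 0, 1], [0, 0, 0.004, 0, 0, 0, 1], [0, 0, 0, 0, 0, 0, 1], [0, 0, 0, 0, 0, 0, 1]]}}

```text
time: 16.43
ee_pos: [0.5959, -0.0446, 0.1233]
eef_rot: [[-0.001, 1.0, 0.002], [1.0, 0.001, -0.0], [-0.0, 0.002, -1.0]]
contact_force: [-5.4, 1.1, 16.4]
gripper_width: 0.0001
gripper_force: 7.7
```

```bash
python3 st.py;python3 needle.py scene .137
```

```text
t 16.43 p [595.9 -44.6 123.3] psi 90.07 z [ 0.002 -0.    -1.   ] q [-10.5  17.4 -13.1  59.4  -0.   79.5] F [-5.4  1.1 16.4] w 6.0251997296344767e-05 7.7088031798484735
mark deg 20.1 peak 57.3
needle deg 285.3 dark 56.1
[101, 101, 100, 98, 97, 98, 100, 100, 100, 99, 97, 96, 93, 89, 85, 81, 81, 84, 89, 94, 98, 100, 101, 100, 99, 97, 97, 100, 101, 101, 100, 99, 98, 98, 98, 100, 101, 100, 99, 99, 101, 102, 101, 99, 95, 92, 85, 77, 70, 64, 59, 55, 53, 50, 48, 45, 42, 40, 41, 42, 45, 47, 50, 53, 56, 59, 65, 71, 81, 89, 96, 100]
```

Needle reads ~78°, having moved ~53° for 1.6 mm as expected, so the contact is on the master. About 2.8 mm more is needed.

{"name": "apply_moves", "arguments": {"rows": [[0, 0, 0.004, 0, 0, 0, 1], [0, 0, 0.004, 0, 0, 0, 1], [0, 0, 0.003, 0, 0, 0, 1], [0, 0, 0, 0, 0, 0, 1], [0, 0, 0, 0, 0, 0, 1], [0, 0, 0, 0, 0, 0, 1]]}}

```text
time: 16.98
ee_pos: [0.5959, -0.0446, 0.1206]
eef_rot: [[-0.001, 1.0, 0.002], [1.0, 0.001, -0.0], [-0.0, 0.002, -1.0]]
contact_force: [-6.3, 0.9, 15.8]
gripper_width: -0.0002
gripper_force: 8.0
```

```bash
python3 st.py;python3 needle.py scene .134
```

```text
t 16.98 p [595.9 -44.6 120.6] psi 90.07 z [ 0.002 -0.    -1.   ] q [-10.5  17.5 -13.3  59.1  -0.   79.5] F [-6.3  0.9 15.8] w -0.0002183774414296928 8.043604089471046
mark deg 20.4 peak 60.2
needle deg 275.9 dark 46.9
[94, 96, 96, 96, 96, 97, 100, 101, 101, 101, 100, 101, 102, 102, 101, 101, 102, 101, 100, 100, 100, 101, 101, 101, 101, 100, 99, 98, 98, 98, 99, 99, 98, 95, 91, 86, 81, 77, 77, 81, 87, 92, 95, 95, 95, 93, 86, 78, 72, 67, 63, 58, 54, 52, 49, 48, 48, 48, 48, 48, 49, 50, 52, 54, 57, 60, 65, 72, 78, 84, 89, 92]
```

The needle is now at ~187°, about half a turn. I'll retreat upward, swing the wrist −164° and look again.

{"name": "apply_moves", "arguments": {"rows": [[0, 0, -0.04, 0, 0, 0, 1], [0, 0, -0.12, 0, 0, 0, 1], [0, 0, -0.16, 0, 0, 0, 1], [0, 0, -0.16, 0, 0, 0, 1], [0.1, -0.05, 0, 0, 0, 0, 1], [0.15, -0.05, 0, 0, 0, 0, 1], [0.15, -0.05, 0, 0, 0, 0, 1], [0.15, -0.05, 0, 0, 0, 0, 1], [0.15, -0.05, 0, 0, 0, 0, 1], [0, -0.05, 0, 0, 0, 0, 1], [0, 0, 0, 0, 0, -1, -1], [0, 0, 0, 0, 0, -1, -1], [0, 0, 0, 0, 0, -1, -1], [0, 0, 0, 0, 0, -1, -1], [0, 0, 0, 0, 0, -1, -1], [0, 0, 0, 0, 0, -1, -1], [0, 0, 0, 0, 0, -1, -1]], "force": 20}}

```text
time: 18.45
ee_pos: [0.52, 0.13, 0.2371]
eef_rot: [[-0.674, 0.739, 0.0], [0.739, 0.674, -0.0], [-0.0, 0.0, -1.0]]
contact_force: [0.2, 0.3, 0.1]
gripper_width: 0.083
gripper_force: 0.0
```

{"name": "apply_moves", "arguments": {"rows": [[0, 0, 0, 0, 0, -1, -1], [0, 0, 0, 0, 0, -1, -1], [0, 0, 0, 0, 0, -1, -1], [0, 0, 0, 0, 0, -1, -1], [0, 0, 0, 0, 0, -1, -1], [0, 0, 0, 0, 0, -1, -1], [0, 0, 0, 0, 0, -1, -1], [0, 0, 0, 0, 0, -1, -1], [0, 0, 0, 0, 0, -1, -1], [0, 0, 0, 0, 0, -1, -1], [0, 0, 0, 0, 0, -1, -1], [0, 0, 0, 0, 0, -1, -1], [0, 0, 0, 0, 0, -1, -1], [0, 0, 0, 0, 0, -1, -1], [0, 0, 0, 0, 0, -1, -1], [0, 0, 0, 0, 0, -1, -1], [0, 0, 0, 0, 0, -1, -1], [0, 0, 0, 0, 0, -1, -1], [0, 0, 0, 0, 0, -1, -1], [0, 0, 0, 0, 0, -0.5, -1]]}}

```text
time: 20.12
ee_pos: [0.52, 0.13, 0.2371]
eef_rot: [[-0.353, -0.935, 0.0], [-0.935, 0.353, -0.0], [0.0, -0.0, -1.0]]
contact_force: [-0.3, 0.8, 0.9]
gripper_width: 0.0854
gripper_force: 0.0
```

```bash
python3 st.py;python3 needle.py scene .133; python3 needle.py top .133 ; python3 - <<'E'
from h import *
for n in('top','scene'):
    b=snap(n);v,u=np.mgrid[0:384,0:512];P=pts(b,np.c_[u.ravel(),v.ravel()])
    m=(abs(P[:,0]-.521)<.036)&(abs(P[:,1]+.044)<.036)&(P[:,2]>.118)&(P[:,2]<.15);h=cv2.convexHull((P[m][:,:2]*1000).astype(np.float32))[:,0].astype(float)
    print(m.sum(),np.median(P[m][:,2]),fitcirc(h))
    q=proj(b,[.521,-.044,.13])[0].astype(int)
    save(cv2.resize(b['color'][q[1]-25:q[1]+25,q[0]-25:q[0]+25],(390,390),interpolation=cv2.INTER_CUBIC),'pics/n_%s.png'%n)
cv2.imwrite('pics/n1.png',np.hstack([cv2.imread('pics/n_top.png'),cv2.imread('pics/n_scene.png')]))
E
```

```text
t 20.12 p [520.  130.  237.1] psi -110.7 z [ 0. -0. -1.] q [  7.1   6.6 -12.1  71.3  -0.  -62.2] F [-0.3  0.8  0.9] w 0.08539615842954931 0.0
mark deg 20.2 peak 31.6
needle deg 189.1 dark 21.3
[93, 94, 93, 92, 92, 94, 96, 98, 98, 97, 96, 97, 98, 98, 98, 98, 98, 97, 96, 96, 97, 98, 98, 98, 99, 98, 97, 96, 96, 96, 96, 96, 96, 93, 90, 86, 81, 76, 75, 78, 84, 89, 91, 93, 95, 97, 98, 98, 97, 97, 97, 97, 97, 97, 97, 96, 95, 95, 96, 97, 97, 96, 96, 95, 95, 95, 94, 93, 91, 91, 91, 92]
mark deg 24.5 peak 37.4
needle deg 179.1 dark 23.3
[92, 92, 91, 90, 88, 87, 91, 95, 98, 100, 100, 101, 100, 99, 99, 100, 100, 99, 99, 100, 101, 102, 102, 102, 101, 101, 99, 98, 98, 99, 99, 99, 96, 91, 85, 79, 76, 81, 89, 94, 96, 98, 100, 100, 100, 101, 101, 101, 101, 102, 103, 103, 103, 101, 100, 99, 100, 101, 100, 100, 99, 99, 101, 101, 101, 102, 101, 99, 98, 96, 94, 92]
350 0.13322194985647295 (array([520.23068595, -43.36258805]), np.float64(29.472955872260073))
260 0.13311522345252946 (array([523.7736537 , -42.88627999]), np.float64(30.235803618342587))
```

View pics/n1.png

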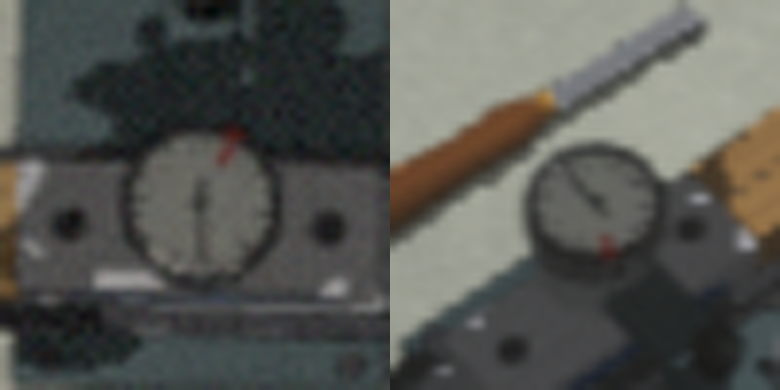

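The needle points just past 180°, away from the column, and the mark is at ~22°. I'll re-measure with each camera's own dial centre.

```bash
python3 needle.py scene .133 .5237 -.0429|head -2; python3 needle.py top .133 .5204 -.0434|head -2;python3 needle.py scene .133 .5237 -.0429|head -2; python3 needle.py top .133 .5204 -.0434|head -2
```

```text
mark deg 25.0 peak 28.4
needle deg 182.9 dark 23.1
mark deg 25.7 peak 32.5
needle deg 175.1 dark 21.3
mark deg 25.1 peak 28.2
needle deg 183.1 dark 22.4
mark deg 25.7 peak 35.5
needle deg 174.2 dark 22.6
```

{"name": "apply_moves", "arguments": {"rows": [[0.13, -0.05, 0, 0, 0, 0, -1], [0.13, -0.05, 0, 0, 0, 0, -1], [0.13, -0.05, 0, 0, 0, 0, -1], [0.13, -0.05, 0, 0, 0, 0, -1], [0.128, -0.05, 0, 0, 0, 0, -1], [0, 0, 0.1, 0, 0, 0, -1], [0, 0, 0.1, 0, 0, 0, -1], [0, 0, 0, 0, 0, 0, -1], [0, 0, 0, 0, 0, 0, -1], [0, 0, 0, 0, 0, 0, -1]]}}

```text
time: 21.35
ee_pos: [0.521, -0.043, 0.188]
eef_rot: [[-0.357, -0.934, 0.001], [-0.934, 0.357, -0.0], [-0.0, -0.001, -1.0]]
contact_force: [-0.2, -0.0, 0.8]
gripper_width: 0.0859
gripper_force: 0.0
```

```bash
python3 st.py
```

```text
t 21.35 p [521. -43. 188.] psi -110.91 z [ 0.001 -0.    -1.   ] q [-11.8   7.1 -17.7  65.2   0.  -80.9] F [-0.2 -0.   0.8] w 0.08591854036309214 0.0
```

{"name": "apply_moves", "arguments": {"rows": [[0, 0, 0.1, 0, 0, 0, -1], [0, 0, 0.1, 0, 0, 0, -1], [0, 0, 0.08, 0, 0, 0, -1], [0, 0, 0.04, 0, 0, 0, -1], [0, 0, 0.02, 0, 0, 0, -1], [0, 0, 0, 0, 0, 0, -1], [0, 0, 0, 0, 0, 0, -1], [0, 0, 0, 0, 0, 0, 0], [0, 0, 0, 0, 0, 0, 1], [0, 0, 0, 0, 0, 0, 1], [0, 0, 0, 0, 0, 0, 1], [0, 0, 0, 0, 0, 0, 1]], "force": 20}}

```text
time: 22.35
ee_pos: [0.5226, -0.0438, 0.1039]
eef_rot: [[-0.357, -0.934, 0.005], [-0.934, 0.357, -0.001], [-0.001, -0.005, -1.0]]
contact_force: [1.1, -0.5, 6.0]
gripper_width: 0.0588
gripper_force: 23.9
```

```bash
python3 st.py
```

```text
t 22.35 p [522.6 -43.8 103.9] psi -110.93 z [ 0.005 -0.001 -1.   ] q [-11.8  11.5 -23.6  54.7  -0.  -80.9] F [ 1.1 -0.5  6. ] w 0.058799213840028154 23.916492462158203
```

{"name": "apply_moves", "arguments": {"rows": [[0, 0, 0, 0, 0, 0.5, 1], [0, 0, 0, 0, 0, 0.8, 1], [0, 0, 0, 0, 0, 0.8, 1], [0, 0, 0, 0, 0, 0.8, 1], [0, 0, 0, 0, 0, 0.8, 1], [0, 0, 0, 0, 0, 0.8, 1], [0, 0, 0, 0, 0, 0.8, 1], [0, 0, 0, 0, 0, 0.8, 1], [0, 0, 0, 0, 0, 0.8, 1], [0, 0, 0, 0, 0, 0.8, 1], [0, 0, 0, 0, 0, 0.8, 1], [0, 0, 0, 0, 0, 0.8, 1], [0, 0, 0, 0, 0, 0.8, 1], [0, 0, 0, 0, 0, 0.8, 1], [0, 0, 0, 0, 0, 0.8, 1], [0, 0, 0, 0, 0, 0.8, 1], [0, 0, 0, 0, 0, 0.8, 1]]}}

```text
time: 23.77
ee_pos: [0.523, -0.0446, 0.1039]
eef_rot: [[-0.982, 0.19, 0.005], [0.19, 0.982, -0.003], [-0.005, -0.002, -1.0]]
contact_force: [2.3, -2.5, 4.5]
gripper_width: 0.0594
gripper_force: 23.9
```

```bash
python3 st.py
```

```text
t 23.77 p [523.  -44.6 103.9] psi 169.02 z [ 0.005 -0.003 -1.   ] q [-11.9  11.5 -23.5  54.6  -0.1  -0.9] F [ 2.3 -2.5  4.5] w 0.05944744017490638 23.934410512447357
```

{"name": "apply_moves", "arguments": {"rows": [[0, 0, 0, 0, 0, 0.8, 1], [0, 0, 0, 0, 0, 0.8, 1], [0, 0, 0, 0, 0, 0.8, 1], [0, 0, 0, 0, 0, 0.8, 1], [0, 0, 0, 0, 0, 0.8, 1], [0, 0, 0, 0, 0, 0.8, 1], [0, 0, 0, 0, 0, 0.8, 1], [0, 0, 0, 0, 0, 0.8, 1], [0, 0, 0, 0, 0, 0.8, 1], [0, 0, 0, 0, 0, 0.8, 1], [0, 0, 0, 0, 0, 0.8, 1], [0, 0, 0, 0, 0, 0.8, 1], [0, 0, 0, 0, 0, 0.8, 1], [0, 0, 0, 0, 0, 0.8, 1], [0, 0, 0, 0, 0, 0.8, 1], [0, 0, 0, 0, 0, 0.33, 1], [0, 0, 0, 0, 0, 0, 1], [0, 0, 0, 0, 0, 0, 1], [0, 0, 0, 0, 0, 0, 1]]}}

```text
time: 25.35
ee_pos: [0.5222, -0.0451, 0.1039]
eef_rot: [[-0.091, 0.996, 0.003], [0.996, 0.091, -0.004], [-0.005, 0.003, -1.0]]
contact_force: [2.1, -4.4, 7.2]
gripper_width: 0.0591
gripper_force: 24.0
```

```bash
python3 st.py
```

```text
t 25.35 p [522.2 -45.1 103.9] psi 95.23 z [ 0.003 -0.004 -1.   ] q [-11.9  11.5 -23.6  54.7  -0.2  72.9] F [ 2.1 -4.4  7.2] w 0.05914711626006475 24.044331908226013
```

{"name": "apply_moves", "arguments": {"rows": [[0, 0, 0, 0, 0, 0, 0], [0, 0, 0, 0, 0, 0, -1], [0, 0, 0, 0, 0, 0, -1], [0, 0, 0, 0, 0, 0, -1], [0, 0, -0.08, 0, 0, 0, -1], [0, 0, -0.15, 0, 0, 0, -1], [0, 0, -0.15, 0, 0, 0, -1], [0.13, 0, 0, 0, 0, 0, -1], [0.15, 0, 0, 0, 0, 0, -1], [0.15, 0, 0, 0, 0, 0, -1], [0.15, 0, 0, 0, 0, 0, -1], [0.1, 0, 0, 0, 0, 0, -1], [0, 0, 0, 0, 0, 0, -1], [0, 0, 0, 0, 0, 0, -1]]}}

```text
time: 26.52
ee_pos: [0.5038, 0.1273, 0.1964]
eef_rot: [[-0.095, 0.995, -0.002], [0.995, 0.095, -0.0], [-0.0, -0.002, -1.0]]
contact_force: [0.5, -0.3, -1.2]
gripper_width: 0.0852
gripper_force: 0.0
```

```bash
python3 st.py; for i in 1 2; do python3 needle.py scene .133 .5237 -.0429|head -2; python3 needle.py top .133 .5204 -.0434|head -2;done;  python3 - <<'E'
from h import *
for n in('top','scene'):
    b=snap(n);q=proj(b,[.521,-.044,.13])[0].astype(int)
    save(cv2.resize(b['color'][q[1]-15:q[1]+15,q[0]-15:q[0]+15],(390,390),interpolation=cv2.INTER_CUBIC),'pics/n_%s.png'%n)
cv2.imwrite('pics/n2.png',np.hstack([cv2.imread('pics/n_top.png'),cv2.imread('pics/n_scene.png')]))
E
```

```text
t 26.52 p [503.8 127.3 196.4] psi 95.47 z [-0.002 -0.    -1.   ] q [  7.1   6.5 -17.3  66.3  -0.   91.6] F [ 0.5 -0.3 -1.2] w 0.08516324238659839 0.0
mark deg 176.9 peak 18.4
needle deg 180.3 dark 27.3
mark deg 176.9 peak 35.8
needle deg 176.2 dark 25.3
mark deg 176.9 peak 18.8
needle deg 180.5 dark 27.7
mark deg 176.6 peak 36.6
needle deg 176.8 dark 28.2
```

View pics/n2.png

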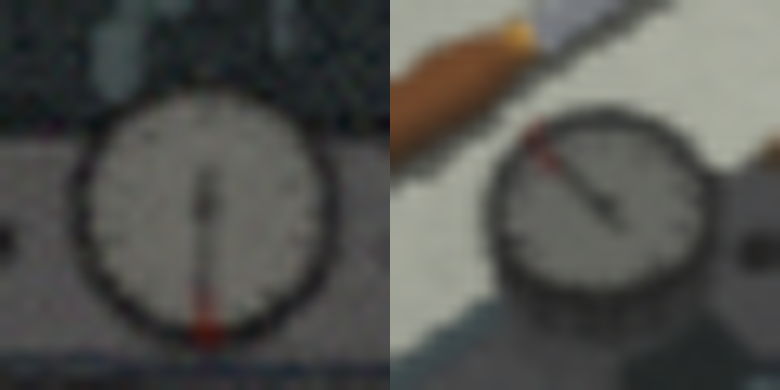

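Mark and needle look aligned in both views. One check that doesn't depend on the dial centre: fit the needle's own line and find the mark's offset from it.

```bash
python3 - <<'E'
from h import *
for n,c0,nrep in(('top',(.5204,-.0434),3),('scene',(.5237,-.0429),3)):
  for _ in range(nrep):
    b=snap(n);im=b['color'].astype(np.float32)
    s=np.arange(-.030,.0301,.0005);A,B=np.meshgrid(s,np.arange(-.010,.0101,.0005),indexing='ij') # a along -x, b along +y
    def rect(z):
        q=proj(b,np.stack([c0[0]-A,c0[1]+B,np.full_like(A,z)],-1).reshape(-1,3)).astype(np.float32).reshape(*A.shape,2)
        return cv2.remap(im,q[...,0],q[...,1],cv2.INTER_CUBIC)
    g=rect(.130).mean(2);w=np.clip(np.median(g,1,keepdims=True)-g-4,0,None)
    m=(A>-.006)&(A<.017)&(abs(B)<.006);w=w*m
    p=np.polyfit(A[w>0],B[w>0],1,w=np.sqrt(w[w>0]))
    r=rect(.1315);R=np.clip(r[...,0]-r[...,1:].mean(2)-8,0,None)*((A>.016)&(A<.0295))
    a,bb=(R*A).sum()/R.sum(),(R*B).sum()/R.sum()
    print(n,'needle line slope deg',np.degrees(p[0]).round(2),'icpt mm',(p[1]*1e3).round(2),'mark a,b mm',round(a*1e3,1),round(bb*1e3,2),'offset mm',round((bb-np.polyval(p,a))*1e3,2))
E
```

```text
top needle line slope deg -0.1 icpt mm -0.7 mark a,b mm 24.2 -1.5 offset mm -0.76
top needle line slope deg -0.53 icpt mm -0.59 mark a,b mm 24.3 -1.43 offset mm -0.62
top needle line slope deg -0.43 icpt mm -0.7 mark a,b mm 24.3 -1.55 offset mm -0.67
scene needle line slope deg -3.19 icpt mm 0.98 mark a,b mm 22.9 -1.58 offset mm -1.27
scene needle line slope deg -3.06 icpt mm 0.94 mark a,b mm 22.8 -1.67 offset mm -1.39
scene needle line slope deg -3.14 icpt mm 1.01 mark a,b mm 22.8 -1.6 offset mm -1.36
```

The mark sits within about 2° of the needle, which is good. Now the blank: shut the fingers and go behind its +y end.

{"name": "apply_moves", "arguments": {"rows": [[0, 0, 0, 0, 0, 0.91, 1], [0.1, 0.034, 0, 0, 0, 0, 1], [0.12, 0.034, 0, 0, 0, 0, 1], [0.1, 0, 0, 0, 0, 0, 1], [0, 0, 0.1, 0, 0, 0, 1], [0, 0, 0.15, 0, 0, 0, 1], [0, 0, 0.15, 0, 0, 0, 1], [0, 0, 0.12, 0, 0, 0, 1], [0, 0, 0.07, 0, 0, 0, 1], [0, 0, 0, 0, 0, 0, 1], [0, 0, 0, 0, 0, 0, 1], [0, 0, 0, 0, 0, 0, 1], [0, 0, 0, 0, 0, 0, 1], [0, 0, 0, 0, 0, 0, 1]], "force": 30}}

```text
time: 28.28
ee_pos: [0.5239, 0.2065, 0.0517]
eef_rot: [[0.003, 1.0, 0.004], [1.0, -0.003, 0.001], [0.001, 0.004, -1.0]]
contact_force: [0.0, 0.5, -0.0]
gripper_width: 0.0001
gripper_force: 0.0
```

```bash
python3 st.py
```

```text
t 28.28 p [523.9 206.5  51.7] psi 89.83 z [ 0.004  0.001 -1.   ] q [ 14.9  18.5 -21.6  49.7  -0.  105.1] F [ 0.   0.5 -0. ] w 0.00011508167433634783 0.0
```

{"name": "apply_moves", "arguments": {"rows": [[-0.032, -0.012, 0.012, 0, 0, 0, 1], [-0.032, 0, 0, 0, 0, 0, 1], [-0.032, 0, 0, 0, 0, 0, 1], [-0.032, 0, 0, 0, 0, 0, 1], [-0.032, 0, 0, 0, 0, 0, 1], [-0.032, 0, 0, 0, 0, 0, 1], [-0.032, 0, 0, 0, 0, 0, 1], [-0.032, 0, 0, 0, 0, 0, 1], [-0.032, 0, 0, 0, 0, 0, 1], [-0.032, 0, 0, 0, 0, 0, 1], [-0.032, 0, 0, 0, 0, 0, 1], [-0.032, 0, 0, 0, 0, 0, 1], [-0.032, 0, 0, 0, 0, 0, 1], [-0.032, 0, 0, 0, 0, 0, 1], [-0.032, 0, 0, 0, 0, 0, 1], [-0.032, 0, 0, 0, 0, 0, 1], [-0.032, 0, 0, 0, 0, 0, 1], [-0.02, 0, 0, 0, 0, 0, 1], [0, 0, 0, 0, 0, 0, 1], [0, 0, 0, 0, 0, 0, 1]]}}

```text
time: 29.95
ee_pos: [0.5186, 0.0653, 0.0467]
eef_rot: [[0.003, 1.0, 0.0], [1.0, -0.003, 0.002], [0.002, 0.0, -1.0]]
contact_force: [-1.0, 4.2, 0.7]
gripper_width: 0.0
gripper_force: 2.3
```

```bash
python3 st.py
```

```text
t 29.95 p [518.6  65.3  46.7] psi 89.8 z [ 0.     0.002 -1.   ] q [  0.   15.4 -26.8  47.9   0.1  90.2] F [-1.   4.2  0.7] w 1.4481799873873827e-05 2.2528594359755516
```

{"name": "apply_moves", "arguments": {"rows": [[-0.02, 0, 0, 0, 0, 0, 1], [-0.02, 0, 0, 0, 0, 0, 1], [-0.02, 0, 0, 0, 0, 0, 1], [-0.02, 0, 0, 0, 0, 0, 1], [-0.012, 0, 0, 0, 0, 0, 1], [-0.01, 0, 0, 0, 0, 0, 1], [-0.006, 0, 0, 0, 0, 0, 1], [0, 0, 0, 0, 0, 0, 1], [0, 0, 0, 0, 0, 0, 1], [0, 0, 0, 0, 0, 0, 1]]}}

```text
time: 30.78
ee_pos: [0.5185, 0.0394, 0.0467]
eef_rot: [[0.002, 1.0, 0.0], [1.0, -0.002, 0.004], [0.004, 0.0, -1.0]]
contact_force: [-0.0, 7.7, 1.1]
gripper_width: -0.0002
gripper_force: 3.4
```

```bash
python3 st.py; python3 edge.py
```

```text
t 30.78 p [518.5  39.4  46.7] psi 89.88 z [ 0.     0.004 -1.   ] q [ -2.9  15.1 -27.1  47.8   0.2  87.2] F [-0.   7.7  1.1] w -0.00017822338054144027 3.3810999244451523
225 239.9 [0.5315 0.0051 0.06  ]
225 231.59 [0.5082 0.0296 0.06  ]
272 278.79 [ 0.5337 -0.1119  0.06  ]
272 278.73 [ 0.511 -0.112  0.06 ]
```

{"name": "apply_moves", "arguments": {"rows": [[-0.005, 0, 0, 0, 0, 0, 1], [-0.004, 0, 0, 0, 0, 0, 1], [0, 0, 0, 0, 0, 0, 1], [0, 0, 0, 0, 0, 0, 1], [0, 0, 0, 0, 0, 0, 1]]}}

```text
time: 31.25
ee_pos: [0.5185, 0.0375, 0.0467]
eef_rot: [[0.002, 1.0, 0.0], [1.0, -0.002, 0.004], [0.004, 0.0, -1.0]]
contact_force: [-0.2, 8.3, 1.3]
gripper_width: -0.0002
gripper_force: 3.8
```

```bash
python3 st.py; python3 edge.py|tail -2
```

```text
t 31.25 p [518.5  37.5  46.7] psi 89.89 z [ 0.     0.004 -1.   ] q [ -3.1  15.1 -27.1  47.8   0.3  87. ] F [-0.2  8.3  1.3] w -0.00021921515555386382 3.830450288951397
272 279.8 [ 0.5338 -0.115   0.06  ]
272 279.75 [ 0.511  -0.1151  0.06  ]
```

{"name": "apply_moves", "arguments": {"rows": [[0.04, 0, 0, 0, 0, 0, 1], [0.1, 0, 0, 0, 0, 0, 1], [0.15, 0, 0, 0, 0, 0, 1], [0.15, 0, 0, 0, 0, 0, 1], [0.15, 0, 0, 0, 0, 0, 1], [0, 0, -0.15, 0, 0, 0, 1], [0, 0, -0.15, 0, 0, 0, 1], [0, 0, -0.15, 0, 0, 0, 1], [0, 0, 0, 0, 0, 0, 1], [0, 0, 0, 0, 0, 0, 1]]}}

```text
time: 32.13
ee_pos: [0.5215, 0.1835, 0.1621]
eef_rot: [[0.003, 1.0, 0.007], [1.0, -0.003, -0.001], [-0.001, 0.007, -1.0]]
contact_force: [0.2, -0.5, -1.4]
gripper_width: -0.0001
gripper_force: 0.0
```

```bash
python3 st.py; python3 edge.py; python3 needle.py scene .133 .5237 -.0429|head -2; python3 needle.py top .133 .5204 -.0434|head -2;  python3 - <<'E'
from h import *
b=snap('top');save(cv2.resize(b['color'][140:280,165:352],None,fx=4.2,fy=4.2,interpolation=cv2.INTER_CUBIC),'pics/t9.png')
E
```

```text
t 32.13 p [521.5 183.5 162.1] psi 89.84 z [ 0.007 -0.001 -1.   ] q [ 1.280e+01  1.100e+01 -1.630e+01  6.230e+01 -1.000e-01  1.029e+02] F [ 0.2 -0.5 -1.4] w -0.00012066257879539225 0.0
225 231.82 [0.531  0.0295 0.06  ]
225 237.47 [0.5085 0.0119 0.06  ]
272 284.8 [ 0.5341 -0.13    0.06  ]
272 285.78 [ 0.5114 -0.1332  0.06  ]
mark deg 178.4 peak 22.3
needle deg 214.9 dark 18.5
mark deg 176.1 peak 38.6
needle deg 218.7 dark 19.7
```

View pics/t9.png

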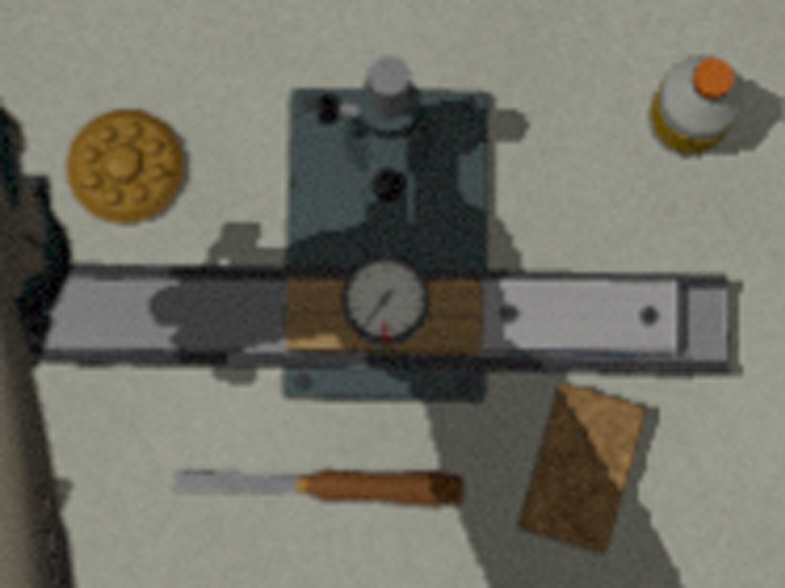

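The blank now sits at crop columns 286–483, centred under the dial at 385. The master is still in the track, with its end at 686 of 728, and nothing else on the bench has moved. The needle reads ~37–40° past the mark, close to the 36° a 1 mm error should give. I'm handing it in.

```bash
python3 -c "
from cell import ctrl
print(ctrl.sign_off())"
```

```text
the job is handed in; nothing more can be done
None
```

The job is handed in: I zeroed the dial on the master to within about 2–3°, and the blank is now centred under the contact and reads about +1 mm, with both blocks in the track and nothing else on the bench moved. The master first went about 4 mm too far, so I nudged it back with the blank before lowering the head.

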